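# Pack the hanging foot of a vibrating table by feel

### The arm

A 6-joint arm with a two-finger parallel gripper is mounted at the origin on the work surface. World frame = base frame: x ahead of the robot, y to its left, z up, the work surface at z = 0. Lengths are in m, angles in degrees, forces in N, time in s.
With the tool pointing down it reaches from about 0.275 to 0.825 m from the base axis. Payload 4.9 kg.
Tool frame: the origin (TCP) lies between the finger pads; the fingertips stand 17 mm ahead of it and the grasp point (between the pads) lies 2 mm behind it; z points along the fingers, y is the direction in which the jaws open and shut (so a half turn about z gives the same grasp; the last joint's range is limited). The gripper opens to 85 mm and grips with 20 to 120 N. Pads are 22 mm wide; open, the fingers measure 114 mm over their backs; the gripper's body (76 mm by 85 mm) begins 54 mm behind the grasp point. The pads swing forward as they close: fully open they stand 13 mm farther back than shut.
Start: joints at [61.868, 18.69, -11.035, 60.275, 0, 82.311], TCP at [0.192, 0.515, 0.248] pointing down, gripper open.
Joint ranges: [-152.03, 152.03], [-55.5, 102.48], [-74.3, 77.21], [-110.64, 120.58], [-84.22, 78.4], [-180, 180]. Speed limits (degrees/s): [147.25, 147.25, 180, 180, 180, 180].

### API

Orientations are given as [roll, pitch, yaw] about the fixed x, y, z axes, in that order (R = Rz(yaw) Ry(pitch) Rx(roll)).
In Python, from station import ctrl, imaging gives the robot as it stands. The module is installed in compiled form; this text tells all that it offers.
- The arm moves only by the tool apply_moves, never from a script. Its argument "plan" is a list of rows, each a list of 7 numbers: the shift along the world's x, y, z in mm, then the turn, a rotation vector about the world's x, y, z in degrees, then the gripper command: -1 is shut, 1 is fully open, values between are in proportion. A call has 1 to 12 rows; each row shifts and turns the commanded pose from where the row before left it; what a row does not reach is not made up. A row lasts 1/10 s, in which the tool goes at most 50 mm and 8.59 degrees, less where a joint would pass 70% of its speed; a pose out of reach is approached as far as the arm can. A call with a gripper value outside its range is refused whole. The fingers move at their own pace and stop on an object; "force" is the grip in N (left out, the last holds). Time passes only in rows, so rows that do not move let the fingers close. It gives the time, the measured TCP pose, the force and the opening at its end, in the units of the state.
- ctrl.sense(): the state, without advancing time (a new reading comes with each control period).
- imaging.capture(name): name is "side" or "top"; returns (picture, depth): 420x560x3 uint8, red, green, blue; 420x560 float32, m along the optical axis (not along the pixel's ray), 0 where there is no reading.
- imaging.calibration(name): a dict with "intrinsics" (3x3 intrinsics, pixels), "dist" ([k1, k2, p1, p2, k3] as OpenCV has them; the pictures are not rectified), "rvec" (rotation vector, rad) and "tvec" (3), from world to camera coordinates, as OpenCV has them. Camera axes: x right, y down, z forward; pixel columns grow to the right and rows downward; lengths in m; the calibration is good to about 2 mm. A picture is of the moment at which its call begins. calibration takes no time and is no camera call.
- ctrl.close_job(): hands the job in, once; it reports no verdict.
The state is a dict: "time_s": time; "joints": joint angles; "joint_velocities": joint speeds; "joint_efforts": joint torques, N m; "ee_pos": TCP position; "tool_rot": TCP orientation; "contact_force": force on the tool from outside, world axes, zero at the start; "wrist_torque": the same for the moment, N m; "width": finger opening in m.
Only numpy, scipy, OpenCV 4.12 (cv2) and the standard library are available. Lean on these libraries where they do the work, as an engineer would, in place of code of your own. Each camera call takes 0.05 s, during which the arm holds its last target.

### The job

One front foot of the vibrating table hangs clear of the bench; its bolt head is daubed yellow. Find by feel the packing blade that slides in under that foot with a light drag, neither loose nor forced, and leave it there flat on the bench and pushed home to its stop bar, so that the foot bears on it. Leave the other two blades lying flat in their tray and the other things on the bench where they are.

Things in the scene. Friction and masses are not known exactly. Their poses are not given: they have to be found in the camera images.
- vibrating_table: Low bench vibrating table, fixed: dark base frame, 260 x 300 mm steel deck (top 116 mm up) with a cube mould on it (top 226 mm up). Origin on the bench midway between its front feet; x points from the front into the machine, y along its front, z up. Front feet at y = +/-105 mm under 46 mm wide lugs (34 to 42 mm up, reaching 23 mm before the feet); deck's front edge 30 mm behind the feet.
- rail_mid (a point): Middle of the machine's hand rail, a 19 mm steel tube along y, 58 mm in front of the feet, axis 135 mm above the bench (this point); it turns back at y = +/-165 to 180 mm. A gripper standing upright over the tab of a blade that is under the foot would hit it; one leaning back towards the front by 25 to 45 deg passes below.
- foot: The front foot that hangs clear of the bench (the left or the right one; the other stands on the bench): flat round black rubber pad, 32 mm diameter, 16 mm high. Origin on the bench straight below the pad's centre, axes as the vibrating table's: blades go in from the front along +x; bench clear to 60 mm behind. Gap below the pad 2 to 11.6 mm, new each time, not given. A blade pressed on the bench rubs there too; borne 1 mm off it does not.
- foot_top (a point): Yellow-painted bolt head on the hanging foot's lug (the other is bare steel), 42 mm above the foot's origin. Feel of the foot: once touched, its springy pad presses down with 2.5 N plus 0.25 N per mm of lift, and stops hard at 5.4 mm of lift. A blade thinner than the gap slides freely; one up to 5.4 mm thicker goes in, taking up to 10 N on its ramp, then drags with 1.5 to 5 N; a still thicker one jams on its ramp.
- tray: Flat steel tray, fixed, where the packing blades lie and belong: 250 mm in x, 320 mm in y, floor 3 mm above the bench, lip 9 mm high. Origin on the bench under its centre. The blades lie side by side in it in any order, about 90 mm apart, noses roughly along the tray's +x.
- blade4_grip (a point): 4 mm packing blade, yellow grip tab rising from its rear end and leaning backwards 35 deg from vertical, along (-0.574, 0, 0.819). Point on the tab's middle line; axes x to the nose, y across, z up. Tab 26 mm wide (y), 12 mm thick, on from here 28 mm along its lean and 36 mm back down to the plate. Underside of the blade 34 mm below. About 130 g.
- blade4_seat (a point): Same 4 mm blade: spot where the foot must bear, half-way through the aluminium plate (44 mm wide), 92 mm in front of its grip point; same axes. The flat reaches 22 mm in front of it, the ramped nose 30 mm (tip 1.5 mm thick, 18 deg); the plate ends 76 mm behind, its underside bevelled up 1.5 mm over the last 36 mm. A stop bar 5 mm high crosses the plate 18 mm behind this spot and meets the rubber pad when the blade is home.
- blade8_grip (a point): 8 mm packing blade, blue grip tab rising from its rear end and leaning backwards 35 deg from vertical, along (-0.574, 0, 0.819). Point on the tab's middle line; axes x to the nose, y across, z up. Tab 26 mm wide (y), 12 mm thick, on from here 28 mm along its lean and 36 mm back down to the plate. Underside of the blade 38 mm below. About 220 g.
- blade8_seat (a point): Same 8 mm blade: spot where the foot must bear, half-way through the aluminium plate (44 mm wide), 92 mm in front of its grip point; same axes. The flat reaches 22 mm in front of it, the ramped nose 42 mm (tip 1.5 mm thick, 18 deg); the plate ends 76 mm behind, its underside bevelled up 1.5 mm over the last 36 mm. A stop bar 5 mm high crosses the plate 18 mm behind this spot and meets the rubber pad when the blade is home.
- blade12_grip (a point): 12 mm packing blade, red grip tab rising from its rear end and leaning backwards 35 deg from vertical, along (-0.574, 0, 0.819). Point on the tab's middle line; axes x to the nose, y across, z up. Tab 26 mm wide (y), 12 mm thick, on from here 28 mm along its lean and 36 mm back down to the plate. Underside of the blade 42 mm below. About 320 g.
- blade12_seat (a point): Same 12 mm blade: spot where the foot must bear, half-way through the aluminium plate (44 mm wide), 92 mm in front of its grip point; same axes. The flat reaches 22 mm in front of it, the ramped nose 54 mm (tip 1.5 mm thick, 18 deg); the plate ends 76 mm behind, its underside bevelled up 1.5 mm over the last 36 mm. A stop bar 5 mm high crosses the plate 18 mm behind this spot and meets the rubber pad when the blade is home.
- chisel: Cold chisel lying in the tray between two blades, 145 mm long, 14 mm wide, 12 mm high. Origin at its middle, on the tray's floor. A bystander: leave it alone.
- wash_bottle: White plastic bottle with a blue cap, 60 mm diameter, 170 mm tall, standing at the machine's right front corner. Origin under its centre. A bystander: leave it alone.
- sample_can: Steel sample can, 68 mm diameter, 85 mm tall, standing before the machine between its front feet. Origin under its centre. A bystander: leave it alone.
- tin_a: Aluminium moisture tin, 56 mm diameter, 32 mm tall, between tray and machine, towards the robot. Origin under its centre. A bystander: leave it alone.
- tin_b: Aluminium moisture tin, 56 mm diameter, 32 mm tall, close to the machine's left side. Origin under its centre. A bystander: leave it alone.
- scoop: Steel scoop lying on the bench, 205 mm long, 26 mm high. Origin below the middle of its blade. A bystander: leave it alone.
Mind the look-alikes: they are no part of the job. Leave any orange look-alike of the part that bears blade12_grip alone. Leave any brown look-alike of the part that bears blade8_grip alone.

How it is judged:
By the outcome, as a careful person would: the job done as asked, in the order asked, and still so for the second after the job is handed in, with the robot touching nothing.
It also fails if it takes over 72 s, if anything falls off the work surface, if the arm or the gripper's body presses on something with over 40 N, if the wrist force passes 120 N, or if a joint passes its speed limit or range.

## Working session

There is one attempt and no reset: what is moved stays moved. The work goes in short steps, Python scripts to look and compute and a tool call to move; the robot and the scene stay as the last step left them, time stands still between calls to the robot, and variables do not carry over. Pictures are saved under pics/ and viewed, and the job is handed in when it is done.

Besides the shell and the picture viewer there is one more tool, called as name(argument=value, ...) on one line, values as JSON. apply_moves: Moves the arm, as the interface text tells. Its arguments: {"type":"object","properties":{"plan":{"type":"array"},"force":{"type":"number"}},"required":["plan"]}

```bash
mkdir -p pics; cat > h.py <<'E'
import numpy as np, cv2
from station import ctrl, imaging
def cap(name,tag):
    p,d=imaging.capture(name); cv2.imwrite(f'pics/{tag}.png',p[:,:,::-1]); np.save(f'pics/{tag}.npy',d); return p,d
def cal(name):
    c=imaging.calibration(name); K=np.array(c['intrinsics']);D=np.array(c['dist']);R=cv2.Rodrigues(np.array(c['rvec'],float).reshape(3))[0];t=np.array(c['tvec']).reshape(3); return K,D,R,t
def ray(name,u,v):
    K,D,R,t=cal(name); q=cv2.undistortPoints(np.array([[[u,v]]],float),K,D)[0,0]; d=R.T@np.array([q[0],q[1],1]); return -R.T@t,d
def atz(name,u,v,z):
    o,d=ray(name,u,v); return o+d*(z-o[2])/d[2]
def atd(name,u,v,D):
    o,d=ray(name,u,v); z=D[int(round(v)),int(round(u))]; return o+d*z
def proj(name,P):
    K,D,R,t=cal(name); return cv2.projectPoints(np.array(P,float).reshape(-1,3),cv2.Rodrigues(R)[0],t,K,D)[0].reshape(-1,2)
E
python3 - <<'E'
from h import *
for n in('top','side'):
    cap(n,n+'0'); K,D,R,t=cal(n); print(n,K[0,0],-R.T@t,R[2])
print(ctrl.sense())
E
```

```text
top 420.0233100213473 [0.43342556 0.03898351 1.1457745 ] [ 0.06202502 -0.0223718  -0.99782383]
side 438.2772805721179 [ 0.05071089 -0.77556562  0.99867024] [ 0.35538885  0.63856534 -0.68259291]
{'time_s': 0.1, 'joints': array([ 6.18673067e+01,  1.87277845e+01, -1.10856519e+01,  6.02752053e+01,
        1.69476538e-03,  8.23085859e+01]), 'joint_velocities': array([-0.06196638, -0.13349233,  0.19022508, -0.03635672, -0.06074431,
        0.03406584]), 'joint_efforts': array([ 7.28765062e-04, -4.44241047e+01,  2.63038105e+01,  7.94249936e-03,
       -8.95042785e-05,  1.26262627e-06]), 'ee_pos': array([0.19185408, 0.51492837, 0.24758566]), 'tool_rot': array([-1.79912383e+02, -1.35431066e-02,  1.59558709e+02]), 'contact_force': array([0.72226324, 0.62159093, 0.18976045]), 'wrist_torque': array([ 0.00159325,  0.01336309, -0.05252839]), 'width': 0.08548764300193873}
```

View pics/top0.png

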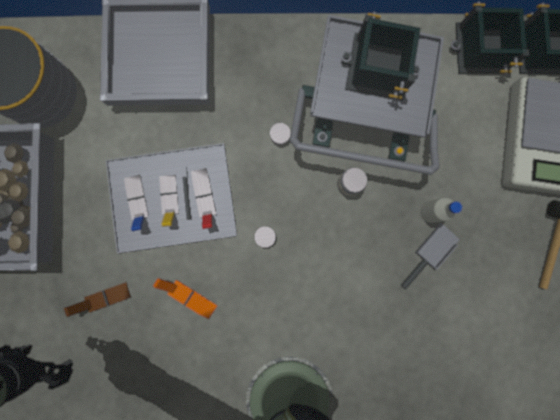

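View pics/side0.png

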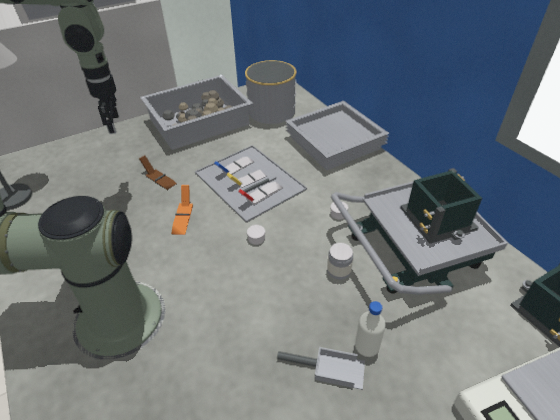

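```bash
python3 - <<'E'
from h import *
a=cv2.imread('pics/top0.png')
cv2.imwrite('pics/c1.png',cv2.resize(a[140:260,100:250],None,fx=5,fy=5,interpolation=cv2.INTER_CUBIC))
cv2.imwrite('pics/c2.png',cv2.resize(a[75:195,280:440],None,fx=5,fy=5,interpolation=cv2.INTER_CUBIC))
b=cv2.imread('pics/side0.png')
cv2.imwrite('pics/c3.png',cv2.resize(b[140:220,190:310],None,fx=6,fy=6,interpolation=cv2.INTER_CUBIC))
cv2.imwrite('pics/c4.png',cv2.resize(b[180:300,320:460],None,fx=5,fy=5,interpolation=cv2.INTER_CUBIC))
E
```

```text
(no output)
```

View pics/c1.png

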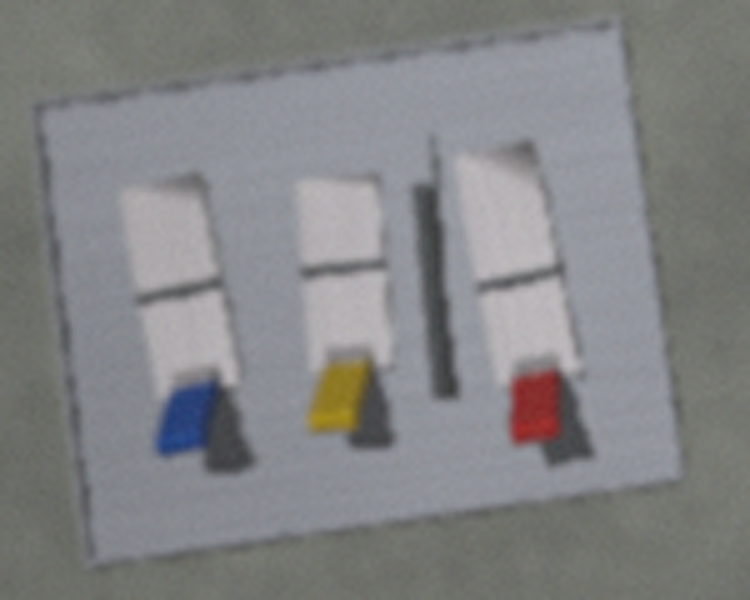

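View pics/c2.png

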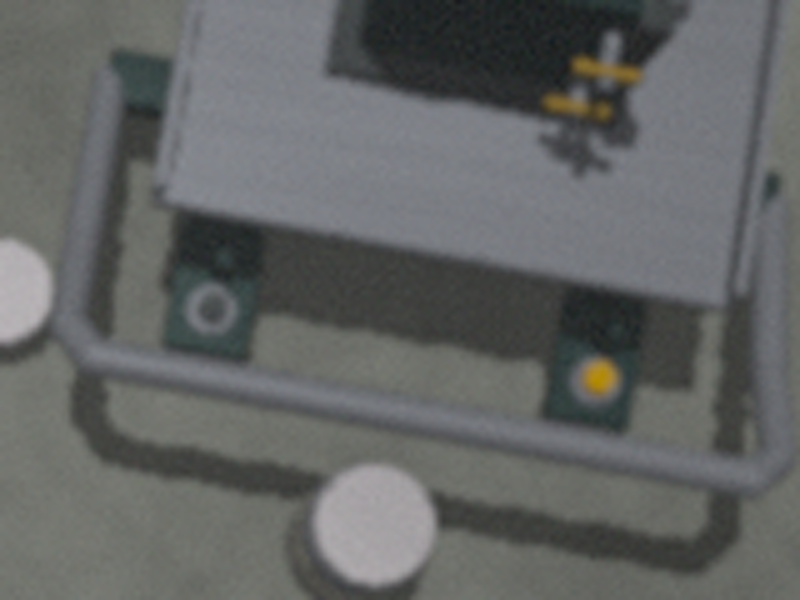

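View pics/c3.png

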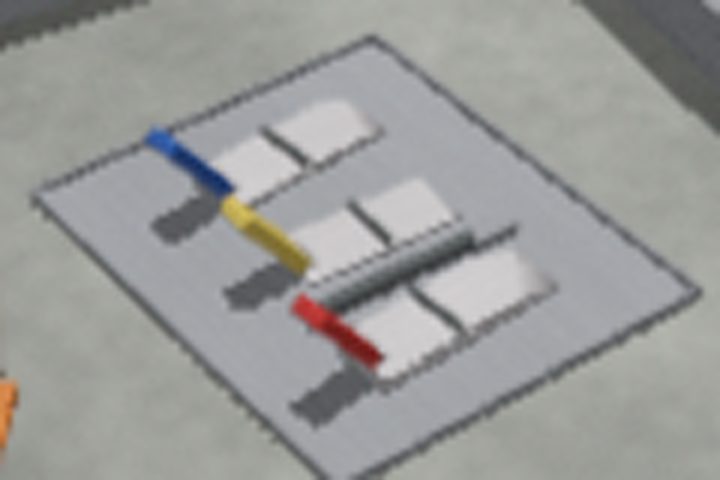

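View pics/c4.png

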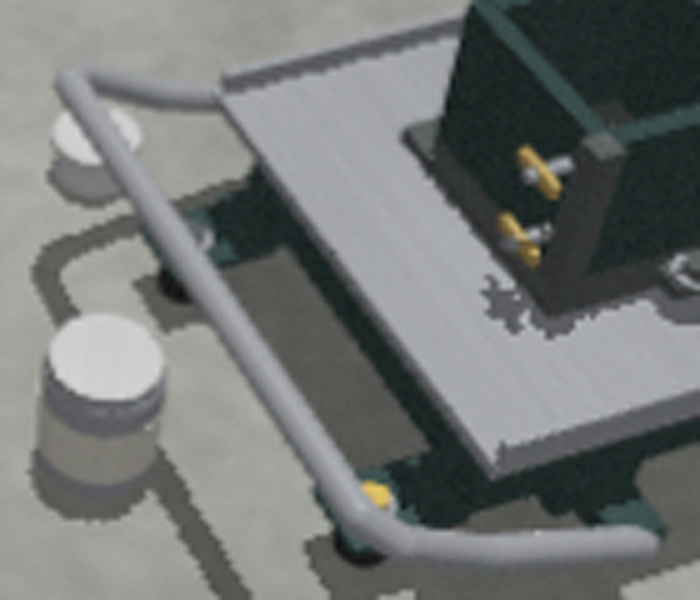

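```bash
cat > fit.py <<'E'
from h import *
from scipy.optimize import least_squares
def c1(p): p=np.array(p,float); return (p+.5)/5-.5+[100,140]
def c2(p): p=np.array(p,float); return (p+.5)/5-.5+[280,75]
T={4:.034,8:.038,12:.042}
def model(th):
    return np.array([[74,22,-25],[74,-22,-25],[16,22,-30],[-21,13,19.6],[-21,-13,19.6],[114,22,-30],[114,-22,-30]])/1e3
def W(q,th,P,floor=.003):
    c,s=np.cos(q[2]),np.sin(q[2]); return np.c_[q[0]+c*P[:,0]-s*P[:,1],q[1]+s*P[:,0]+c*P[:,1],P[:,2]+floor+T[th]]
E
python3 - <<'E'
from fit import *
from numpy import degrees
b=atz('top',*c2((600,378)),.042);a=atz('top',*c2((210,308)),.042)
print('bolt y,b',b,a,np.linalg.norm(a-b)); d=(a-b)/np.linalg.norm(a-b); print('machine yaw',degrees(np.arctan2(-d[0],d[1])))
D=np.load('pics/top0.npy'); print('depth bolts',atd('top',*c2((600,378)),D),atd('top',*c2((230,290)),D))
cl={8:[(137,298),(220,283),(152,390),(157,452),(207,455)],4:[(302,271),(387,265),(312,367),(308,428),(353,432)],12:[(478,287),(562,270),(495,382),(513,441),(560,438)]}
img=cv2.resize(cv2.imread('pics/top0.png')[140:260,100:250],None,fx=5,fy=5,interpolation=cv2.INTER_CUBIC)
sb=cv2.resize(cv2.imread('pics/side0.png')[140:220,190:310],None,fx=6,fy=6,interpolation=cv2.INTER_CUBIC)
for th,pts in cl.items():
    pts=np.array([c1(p) for p in pts])
    f=lambda q:(proj('top',W(q,th,model(th)[:5]))-pts).ravel()
    r=least_squares(f,[.45,.35,0]); q=r.x; print(th,q,degrees(q[2]),np.round(r.fun.reshape(-1,2),1).tolist())
    M=W(q,th,np.vstack([model(th),[[0,0,0]]]))
    for p in proj('top',M): cv2.circle(img,tuple(int(v) for v in (p-[100,140]+.5)*5),2,(0,255,0),-1)
    for p in proj('side',M): cv2.circle(sb,tuple(int(v) for v in (p-[190,140]+.5)*6),2,(0,255,0),-1)
cv2.imwrite('pics/o1.png',img);cv2.imwrite('pics/o2.png',sb)
for n,u,v,z in (('can',354,180,.085),('tin_a',265,237,.032),('tin_b',280,133,.032)): print(n,atz('top',u,v,z),atd('top',u,v,D))
print('bottle',atz('side',372,308,.17),atd('top',453,208,D)); 
E
```

```text
bolt y,b [ 0.66492592 -0.30591215  0.042     ] [ 0.70499946 -0.09661446  0.042     ] 0.21309953369556564
machine yaw -10.839052514064948
depth bolts [ 0.663815   -0.30425707  0.04729679] [ 0.71473894 -0.10762236  0.04175829]
8 [0.48050125 0.39484953 0.16380693] 9.385445901842164 [[0.2, -1.3], [-0.3, -1.2], [1.2, 1.5], [-0.5, 1.7], [-0.6, -0.7]]
4 [0.49085344 0.31524966 0.03556186] 2.037544283885925 [[0.5, -1.5], [-0.2, -1.1], [-0.3, 0.8], [-0.5, 1.5], [0.5, 0.2]]
12 [0.48375236 0.21054554 0.163535  ] 9.369865189762182 [[0.1, -1.6], [-0.5, -1.1], [0.7, 0.8], [-0.4, 1.5], [0.2, 0.3]]
can [ 0.5799452  -0.17171377  0.085     ] [ 0.57998352 -0.17176886  0.08472262]
tin_a [0.43864894 0.05863149 0.032     ] [0.43864831 0.05862909 0.03213563]
tin_b [0.71745324 0.01426028 0.032     ] [0.71768543 0.01424007 0.03108949]
bottle [ 0.49189717 -0.39748392  0.17      ] [ 0.49859808 -0.38877758  0.17046607]
```

View pics/o1.png

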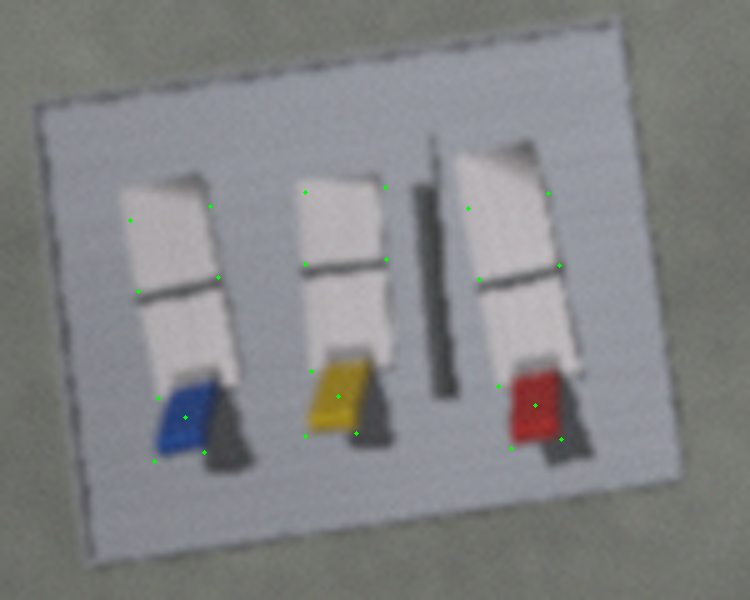

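View pics/o2.png

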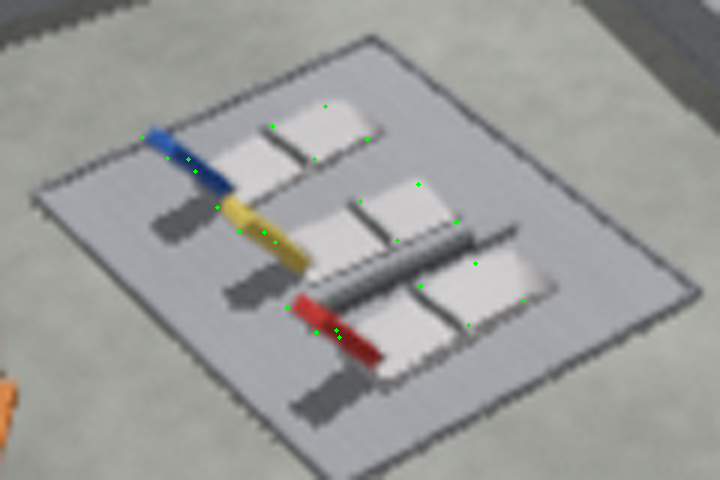

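```bash
python3 - <<'E'
from fit import *
from numpy import degrees
def c3(p): p=np.array(p,float); return (p+.5)/6-.5+[190,140]
cl={8:[(137,298),(220,283),(152,390),(157,452),(207,455)],4:[(302,271),(387,265),(312,367),(308,428),(353,432)],12:[(478,287),(562,270),(495,382),(513,441),(560,438)]}
cs={8:[(264,130),(308,166)],4:[(352,205),(389,243)],12:[(413,290),(461,331)]}
ths=[8,4,12]
def f(v):
    o=[]
    for i,th in enumerate(ths):
        q=v[3*i:3*i+3]; M=model(th)[:5].copy(); M[:2,0]=v[9]; X=W(q,th,M)
        o+=[proj('top',X)-np.array([c1(p) for p in cl[th]]), proj('side',X[:2])-np.array([c3(p) for p in cs[th]])]
    return np.vstack(o).ravel()
r=least_squares(f,[.48,.39,.16,.49,.315,.03,.48,.21,.16,.071],loss='soft_l1')
print(r.x[9]); 
for i,th in enumerate(ths): q=r.x[3*i:3*i+3]; print(th,np.round(q,4),degrees(q[2]));
print(np.round(f(r.x).reshape(3,7,2),1).tolist())
img=cv2.resize(cv2.imread('pics/top0.png')[140:260,100:250],None,fx=5,fy=5,interpolation=cv2.INTER_CUBIC)
sb=cv2.resize(cv2.imread('pics/side0.png')[140:220,190:310],None,fx=6,fy=6,interpolation=cv2.INTER_CUBIC)
def line(P):
    for n,im,o,s in(('top',img,[100,140],5),('side',sb,[190,140],6)):
        p=((proj(n,P)-o+.5)*s).astype(int); cv2.polylines(im,[p.reshape(-1,1,2)],True,(0,255,0),1)
for i,th in enumerate(ths):
    q=r.x[3*i:3*i+3]
    line(W(q,th,np.array([[16,22,-30],[114,22,-30],[114,-22,-30],[16,-22,-30]])/1e3))
    a=np.array([-.574,0,.819]);n=np.array([.819,0,.574]);y=np.array([0,1,0])
    line(W(q,th,np.array([-36*a+6*n+13*y,28*a+6*n+13*y,28*a+6*n-13*y,-36*a+6*n-13*y])/1e3))
cv2.imwrite('pics/o3.png',img);cv2.imwrite('pics/o4.png',sb)
E
```

```text
0.06736768431588785
8 [0.4832 0.3948 0.1721] 9.858656126134825
4 [0.4932 0.3152 0.0395] 2.2637578757514167
12 [0.4861 0.2108 0.1659] 9.507205934311445
[[[0.4, 0.2], [-0.1, 0.2], [1.2, 0.6], [-0.4, 0.7], [-0.5, -1.8], [0.3, -0.3], [0.2, -0.7]], [[0.5, 0.1], [-0.2, 0.4], [-0.3, -0.0], [-0.5, 0.6], [0.6, -0.7], [0.2, -0.3], [0.3, -0.1]], [[0.4, 0.0], [-0.3, 0.5], [0.5, -0.1], [-0.5, 0.6], [0.1, -0.6], [0.1, -0.1], [0.2, -0.5]]]
```

View pics/o3.png

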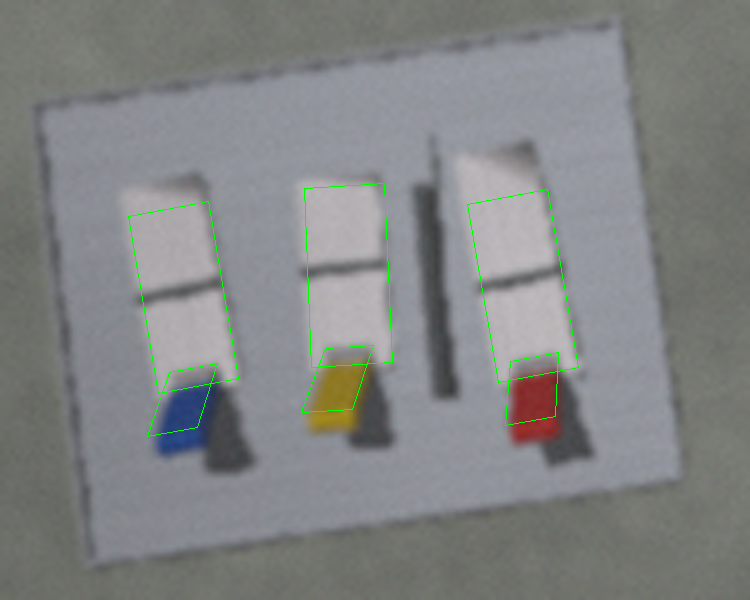

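View pics/o4.png

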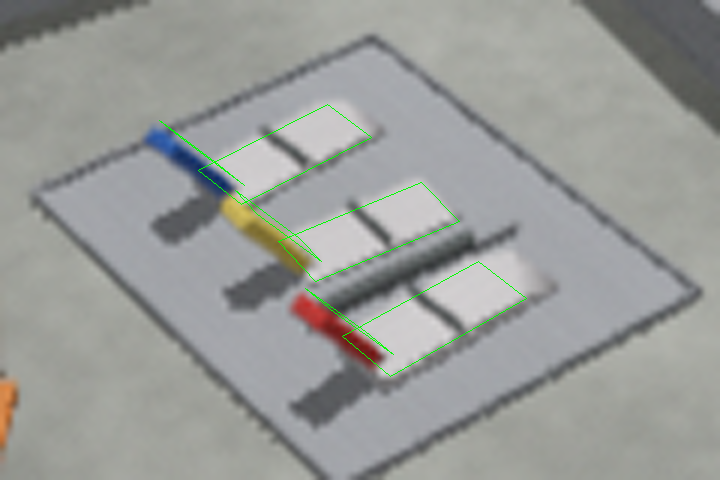

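```bash
python3 - <<'E'
from fit import *
D=np.load('pics/top0.npy')
def yaw(a,b): d=a-b; return np.degrees(np.arctan2(-d[0],d[1]))
a=atz('top',*c2((165,205)),.116);b=atz('top',*c2((725,303)),.116); print('deck',a,b,yaw(a,b))
r1=atz('top',*c2((150,362)),.135);r2=atz('top',*c2((700,462)),.135); print('rail',r1,r2,yaw(r1,r2))
th=np.radians(-10.9); x=np.array([np.cos(th),np.sin(th)]);y=np.array([-x[1],x[0]])
F=np.array([.6645,-.3050])
for n,p in(('deck',a),('deck2',b),('rail1',r1),('rail2',r2)): print(n,(p[:2]-F)@x,(p[:2]-F)@y)
# lug edges
for q in((545,415),(628,430),(563,345),(168,345),(248,357)): p=atz('top',*c2(q),.042);print('lug',(p[:2]-F)@x,(p[:2]-F)@y)
# side view pad
img=cv2.imread('pics/side0.png'); cv2.imwrite('pics/c5.png',cv2.resize(img[255:305,360:430],None,fx=10,fy=10,interpolation=cv2.INTER_CUBIC))
print(proj('side',[[F[0],F[1],.042],[F[0],F[1],.0]]))
for n,p in(('can',(.580,-.172)),('bottle',(.4986,-.389))): print(n,(np.array(p)-F)@x,(np.array(p)-F)@y)
E
```

```text
deck [ 0.73942179 -0.06621453  0.116     ] [ 0.68711755 -0.3480713   0.116     ] -10.512808246706607
rail [ 0.65564328 -0.05515618  0.135     ] [ 0.60318468 -0.32507198  0.135     ] -10.998421514463095
deck 0.028416862665943857 0.24864484426885997
deck2 0.030354089672079476 -0.03801736080637884
rail1 -0.0559412579028062 0.2436615473661382
rail2 -0.056413589071155276 -0.03130430748844872
lug -0.024629634805605184 0.025475446383217228
lug -0.02460201038700583 -0.020072195701824606
lug 0.014730289867307289 0.021706066587228588
lug -0.023444579792469427 0.23108937205592617
lug -0.022213464928901604 0.18785981913508643
[[394.61078128 281.28423324]
 [392.16107464 290.70278381]]
can -0.10812520514050505 0.11462194385598118
bottle -0.1470229332251891 -0.11385546585852425
```

View pics/c5.png

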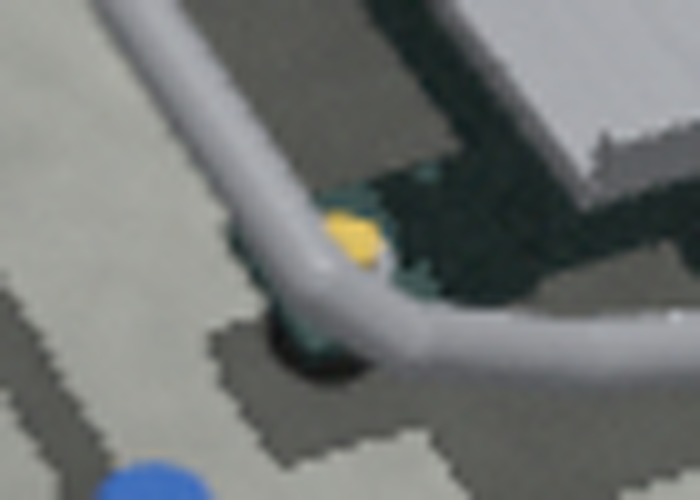

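```bash
cat > pl.py <<'E'
from h import *
from scipy.spatial.transform import Rotation as Ro
def Rt(yaw,lean=35):  # tool rotation for blade yaw and lean
    z=Ro.from_euler('z',yaw,degrees=True).apply([np.sin(np.radians(lean)),0,-np.cos(np.radians(lean))])
    y=Ro.from_euler('z',yaw,degrees=True).apply([0,1,0])
    return Ro.from_matrix(np.c_[np.cross(y,z),y,z])
def cur():
    s=ctrl.sense(); return s,np.array(s['ee_pos']),Ro.from_euler('xyz',s['tool_rot'],degrees=True)
def go(p,R,p0=None,R0=None):
    if p0 is None: s,p0,R0=cur()
    d=(np.array(p)-p0)*1e3; rv=(R*R0.inv()).as_rotvec(degrees=True)
    n=int(np.ceil(max(np.linalg.norm(d)/45,np.linalg.norm(rv)/8,1)))
    print('shift',np.round(d,1),'turn',np.round(rv,2),'n',n,'per row',np.round(d/n,1),np.round(rv/n,2)); return n
def st():
    s,p,R=cur(); print('t',round(s['time_s'],2),'p',np.round(p*1e3,1),'z',np.round(R.as_matrix()[:,2],3),'yaw',round(float(np.degrees(np.arctan2(-R.as_matrix()[0,1],R.as_matrix()[1,1]))),2),'F',np.round(s['contact_force'],2),'w',s['width'],'j',np.round(s['joints'],0))
E
python3 - <<'E'
from pl import *
st()
R=Rt(9.6); g=np.array([.480,.3945,.041]); z=R.as_matrix()[:,2]
pre=g+z*(.006-.080); print(pre,g+z*.006)
go(pre,R); go(g+z*.006,R,pre,R)
E
```

```text
t 0.1 p [191.9 514.9 247.6] z [-0.001 -0.001 -1.   ] yaw -20.44 F [0.72 0.62 0.19] w 0.08548764300193873 j [ 62.  19. -11.  60.   0.  82.]
[0.43814974 0.38742156 0.10161725] [0.48339326 0.39507393 0.03608509]
shift [ 246.3 -127.5 -146. ] turn [ -3.26 -35.26  29.12] n 7 per row [ 35.2 -18.2 -20.9] [-0.47 -5.04  4.16]
shift [ 45.2   7.7 -65.5] turn [0. 0. 0.] n 2 per row [ 22.6   3.8 -32.8] [0. 0. 0.]
```

Candidates (top picture): blue tab in tray at (138,224), with a brown look-alike on the bench at (100,298). Yellow tab in tray at (168,218). Red tab in tray at (208,222), with an orange look-alike on the bench at (185,297). The crop confirms the blue one in the tray is the 8 mm blade, and the yellow bolt is the right foot at (400,151). I start with the 8 mm blade.

apply_moves(plan=[[35.2, -18.2, -12, -0.47, -5.04, 4.16, 0.4], [35.2, -18.2, -12, -0.47, -5.04, 4.16, 0.4], [35.2, -18.2, -12, -0.47, -5.04, 4.16, 0.4], [35.2, -18.2, -12, -0.47, -5.04, 4.16, 0.4], [35.2, -18.2, -12, -0.47, -5.04, 4.16, 0.4], [35.2, -18.2, -12, -0.47, -5.04, 4.16, 0.4], [35.2, -18.3, -13, -0.47, -5.04, 4.16, 0.4], [0, 0, -30, 0, 0, 0, 0.4], [0, 0, -31, 0, 0, 0, 0.4], [0, 0, 0, 0, 0, 0, 0.4], [0, 0, 0, 0, 0, 0, 0.4]], force=40)

```text
time_s: 1.2
ee_pos: [0.4381, 0.3875, 0.1018]
tool_rot: [-180.0, 34.9, -170.3]
contact_force: [-0.1, 0.6, -0.7]
width: 0.0596
```

```bash
python3 - <<'E'
from pl import *
st()
R=Rt(9.6); g=np.array([.480,.3945,.041]); z=R.as_matrix()[:,2]
go(g+z*.006,R)
p,d=cap('side','s1');a=cv2.imread('pics/s1.png'); cv2.imwrite('pics/s1c.png',cv2.resize(a[80:240,130:330],None,fx=4,fy=4,interpolation=cv2.INTER_CUBIC))
p,d=cap('top','t1');a=cv2.imread('pics/t1.png'); cv2.imwrite('pics/t1c.png',cv2.resize(a[140:290,70:250],None,fx=4,fy=4,interpolation=cv2.INTER_CUBIC))
E
```

```text
t 1.2 p [438.1 387.5 101.8] z [ 0.565  0.096 -0.82 ] yaw 9.64 F [-0.06  0.65 -0.66] w 0.05964602579184118 j [ 43.  20. -48.  -9. -18.  29.]
shift [ 45.3   7.5 -65.7] turn [ 0.04 -0.05 -0.04] n 2 per row [ 22.6   3.8 -32.9] [ 0.02 -0.03 -0.02]
```

View pics/s1c.png

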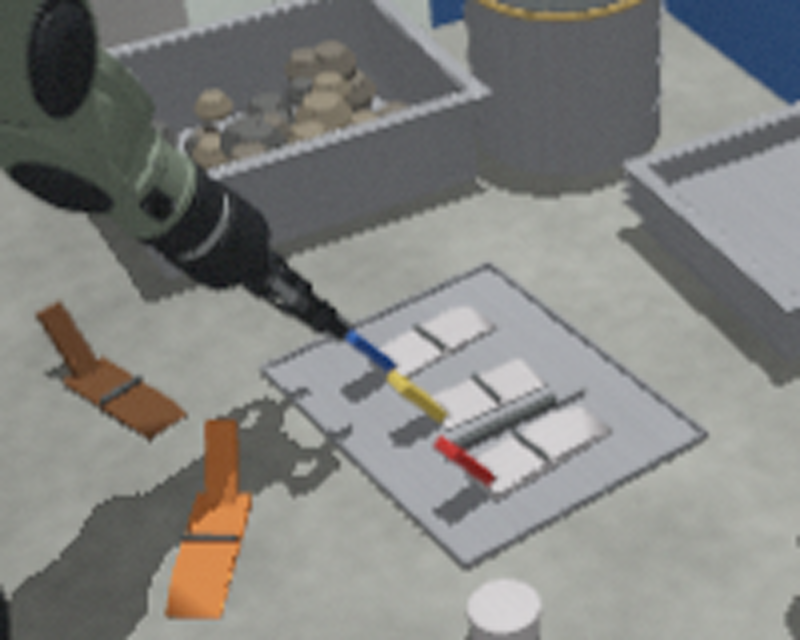

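View pics/t1c.png

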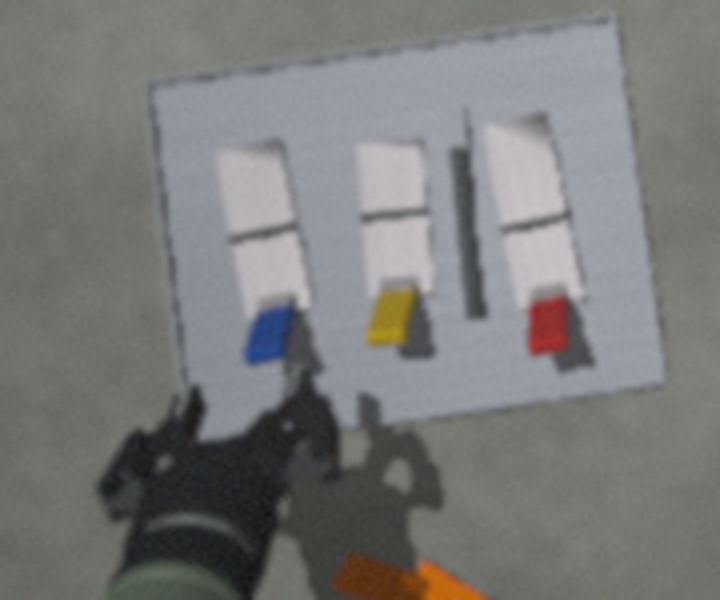

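The top crop shows the open fingers straddling the blue tab's line, and the side crop shows them in line with its lean. I go in and grip.

apply_moves(plan=[[15, 2.5, -21.8, 0, 0, 0, 0.4], [15, 2.5, -21.8, 0, 0, 0, 0.4], [15, 2.5, -22, 0, 0, 0, 0.4], [0, 0, 0, 0, 0, 0, 0.4], [0, 0, 0, 0, 0, 0, -0.2], [0, 0, 0, 0, 0, 0, -1], [0, 0, 0, 0, 0, 0, -1], [0, 0, 0, 0, 0, 0, -1], [0, 0, 0, 0, 0, 0, -1]])

```text
time_s: 2.2
ee_pos: [0.4835, 0.3961, 0.0384]
tool_rot: [179.9, 35.2, -170.4]
contact_force: [-5.4, -0.7, 7.9]
width: 0.0259
```

```bash
python3 - <<'E'
from pl import *
st()
E
```

```text
t 2.2 p [483.5 396.1  38.4] z [ 0.567  0.099 -0.818] yaw 9.69 F [-5.45 -0.7   7.86] w 0.02588503251118444 j [ 40.  31. -46. -18. -17.  26.]
```

apply_moves(plan=[[0, 0, 8, 0, 0, 0, -1], [0, 0, 15, 0, 0, 0, -1], [0, 0, 30, 0, 0, 0, -1], [0, 0, 40, 0, 0, 0, -1], [0, 0, 40, 0, 0, 0, -1], [0, 0, 0, 0, 0, 0, -1], [0, 0, 0, 0, 0, 0, -1]])

```text
time_s: 2.9
ee_pos: [0.4833, 0.3955, 0.171]
tool_rot: [179.9, 35.1, -170.4]
contact_force: [-0.4, -0.5, -3.2]
width: 0.0257
```

```bash
python3 - <<'E'
from pl import *
st()
cap('top','t2');a=cv2.imread('pics/t2.png'); cv2.imwrite('pics/t2c.png',cv2.resize(a[120:270,60:260],None,fx=4,fy=4,interpolation=cv2.INTER_CUBIC))
cap('side','s2');a=cv2.imread('pics/s2.png'); cv2.imwrite('pics/s2c.png',cv2.resize(a[80:240,130:330],None,fx=4,fy=4,interpolation=cv2.INTER_CUBIC))
th=np.radians(-10.9); x=np.array([np.cos(th),np.sin(th)])
F=np.array([.6647,-.304]); R=Rt(-10.9); z=R.as_matrix()[:,2]
t=np.r_[F-x*.215,0.17]; go(t,R); print(t)
E
```

```text
t 2.9 p [483.3 395.5 171. ] z [ 0.567  0.098 -0.818] yaw 9.66 F [-0.45 -0.48 -3.19] w 0.025698746675807606 j [ 40.  16. -40.   3. -17.  26.]
shift [ -28.5 -657.6    2.2] turn [  0.05  -0.15 -20.55] n 15 per row [ -1.9 -43.8   0.1] [ 0.   -0.01 -1.37]
[ 0.45357888 -0.26334448  0.17      ]
```

View pics/t2c.png

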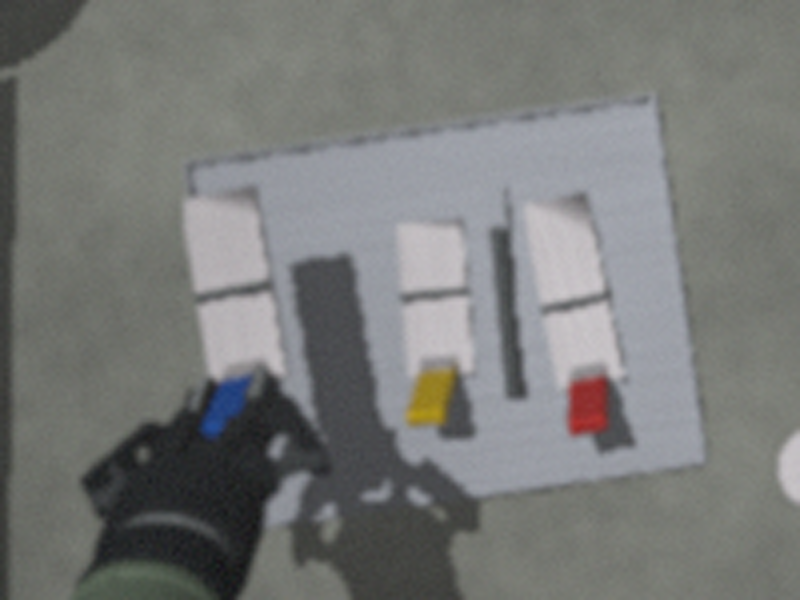

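View pics/s2c.png

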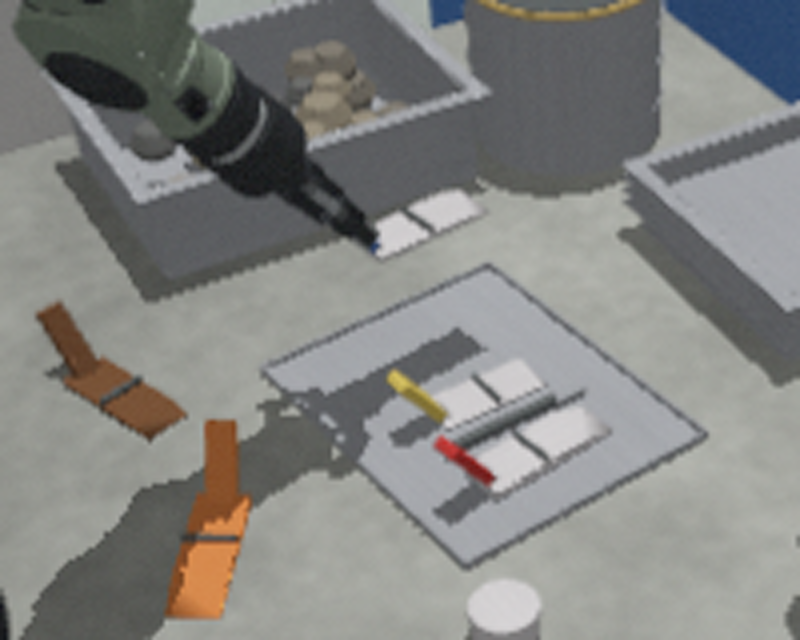

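The blue blade is held and level (tip at about (218,195) in the crop), the other two are undisturbed. I carry it to the front of the foot.

apply_moves(plan=[[0, -20, 0, 0, 0, -1, -1], [-2, -40, 0, 0, 0, -1.3, -1], [-2, -40, 0, 0, 0, -1.3, -1], [-2, -40, 0, 0, 0, -1.3, -1], [-2, -40, 0, 0, 0, -1.3, -1], [-2, -40, 0, 0, 0, -1.3, -1], [-2, -40, 0, 0, 0, -1.3, -1], [-2, -40, 0, 0, 0, -1.3, -1], [-2, -40, 0, 0, 0, -1.3, -1], [-2, -40, 0, 0, 0, -1.3, -1], [-2, -40, 0, 0, 0, -1.3, -1], [-2, -40, 0, 0, 0, -1.3, -1]])

```text
time_s: 4.2
ee_pos: [0.4594, -0.0657, 0.1676]
tool_rot: [179.9, 34.8, 174.2]
contact_force: [0.6, 0.7, -2.1]
width: 0.0257
```

apply_moves(plan=[[-2, -40, 0, 0, 0, -1.3, -1], [-2, -40, 0, 0, 0, -1.3, -1], [-2, -40, 0, 0, 0, -1.3, -1], [-2, -40, 0, 0, 0, -1.3, -1], [0, -37, 0, 0, 0, 0, -1], [0, 0, 0, 0, 0, 0, -1], [0, 0, 0, 0, 0, 0, -1]])

```text
time_s: 4.9
ee_pos: [0.4521, -0.2616, 0.1675]
tool_rot: [179.8, 34.8, 168.9]
contact_force: [-0.5, 1.7, -2.3]
width: 0.0254
```

```bash
python3 - <<'E'
from pl import *
st()
th=np.radians(-10.9); x=np.array([np.cos(th),np.sin(th)])
F=np.array([.6647,-.304]); R=Rt(-10.9); z=R.as_matrix()[:,2]
# TCP target: grip at -200 rel foot; TCP ~ 3.4mm ahead in x
go(np.r_[F-x*.205,0.050],R); 
for n in('top','side'): cap(n,n+'3')
E
```

```text
t 4.9 p [ 452.1 -261.6  167.5] z [ 0.561 -0.106 -0.821] yaw -10.99 F [-0.51  1.73 -2.34] w 0.02542067601385132 j [-50.   5. -54.   2.  21. -33.]
shift [  11.3   -3.7 -117.5] turn [-0.21 -0.15  0.09] n 3 per row [  3.8  -1.2 -39.2] [-0.07 -0.05  0.03]
```

View pics/top3.png

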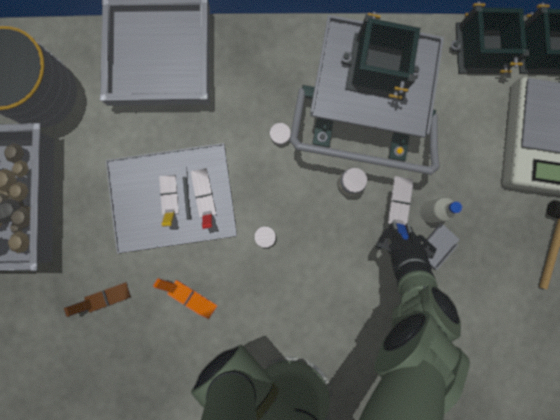

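View pics/side3.png

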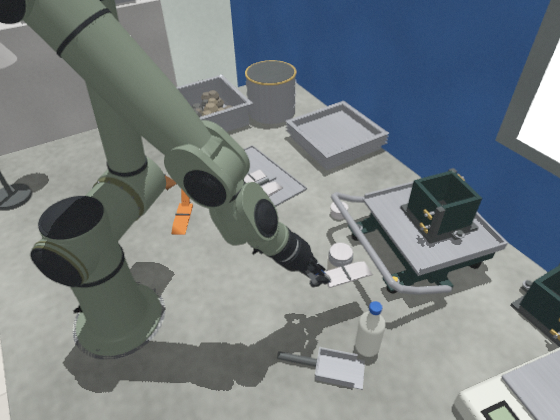

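apply_moves(plan=[[2, -1, -38, -0.08, -0.35, 0, -1], [2, -1, -38, 0, 0, 0, -1], [2, -1, -35, 0, 0, 0, -1], [2, -1, -10, 0, 0, 0, -1], [0, 0, 0, 0, 0, 0, -1], [0, 0, 0, 0, 0, 0, -1], [0, 0, 0, 0, 0, 0, -1]])

```text
time_s: 5.7
ee_pos: [0.4621, -0.2656, 0.0498]
tool_rot: [-180.0, 35.5, 169.2]
contact_force: [0.8, 0.4, -2.2]
width: 0.0254
```

```bash
python3 - <<'E'
from pl import *
st()
th=np.radians(-10.9); x=np.array([np.cos(th),np.sin(th)]);y=np.array([-x[1],x[0]])
F=np.array([.6647,-.304]); p=cur()[1][:2]; print((p-F)@x*1e3,(p-F)@y*1e3)
for n in('top','side'): cap(n,n+'4')
a=cv2.imread('pics/top4.png'); cv2.imwrite('pics/t4c.png',cv2.resize(a[130:250,340:480],None,fx=5,fy=5,interpolation=cv2.INTER_CUBIC))
a=cv2.imread('pics/side4.png'); cv2.imwrite('pics/s4c.png',cv2.resize(a[230:350,290:430],None,fx=5,fy=5,interpolation=cv2.INTER_CUBIC))
E
```

```text
t 5.7 p [ 462.1 -265.6   49.8] z [ 0.57  -0.109 -0.814] yaw -10.8 F [ 0.82  0.38 -2.22] w 0.025408907592221475 j [-49.  23. -61. -23.  21. -33.]
-206.22614274922773 -0.583904542821194
```

View pics/t4c.png

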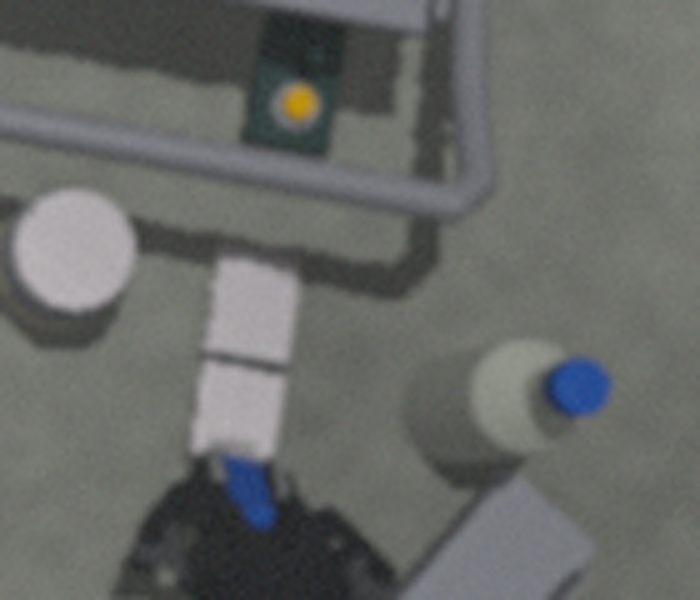

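View pics/s4c.png

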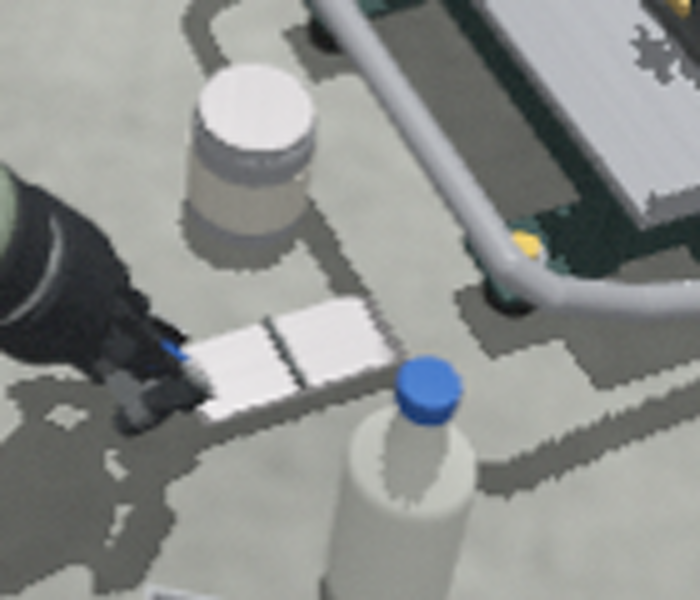

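```bash
python3 - <<'E'
from fit import *
def c4(p): p=np.array(p,float); return (p+.5)/5-.5+[340,130]
th=np.radians(-10.9); x=np.array([np.cos(th),np.sin(th)]);y=np.array([-x[1],x[0]])
F=np.array([.6647,-.304])
for q,z in(((203,353),.026),((287,366),.026),((216,258),.02),((300,268),.02),((193,448),.022),((275,457),.022)):
    p=atz('top',*c4(q),z)[:2]-F; print(q,np.round([p@x*1e3,p@y*1e3],1))
p=atz('top',*c4((297,103)),.045)[:2]-F;print(np.round([p@x*1e3,p@y*1e3],1))
E
```

```text
(203, 353) [-139.6   25.1]
(287, 366) [-138.6  -21.1]
(216, 258) [-86.3  24.8]
(300, 268) [-83.6 -21.6]
(193, 448) [-190.8   21.4]
(275, 457) [-187.9  -23.5]
[-0.5  0.6]
```

apply_moves(plan=[[0, 0, -8, 0.04, 0.2, 0, -1], [0, 0, -4.5, 0, 0, 0, -1], [0, 0, 0, 0, 0, 0, -1], [0, 0, 0, 0, 0, 0, -1], [0, 0, 0, 0, 0, 0, -1]])

```text
time_s: 6.3
ee_pos: [0.4617, -0.266, 0.0364]
tool_rot: [180.0, 35.2, 169.1]
contact_force: [1.2, -0.3, -1.7]
width: 0.0259
```

apply_moves(plan=[[0, 0, -0.7, 0, 0, 0, -1], [0, 0, 0, 0, 0, 0, -1], [0, 0, 0, 0, 0, 0, -1]])

```text
time_s: 6.6
ee_pos: [0.4616, -0.2658, 0.0357]
tool_rot: [180.0, 35.2, 169.1]
contact_force: [-2.7, -0.6, 1.7]
width: 0.0253
```

apply_moves(plan=[[0, 0, -0.7, 0, 0, 0, -1], [0, 0, 0, 0, 0, 0, -1], [0, 0, 0, 0, 0, 0, -1]])

```text
time_s: 6.9
ee_pos: [0.4617, -0.2659, 0.0355]
tool_rot: [180.0, 35.3, 169.1]
contact_force: [-6.9, 0.6, 9.4]
width: 0.0252
```

apply_moves(plan=[[0, 0, -0.7, 0, 0, 0, -1], [0, 0, 0, 0, 0, 0, -1], [0, 0, 0, 0, 0, 0, -1]])

```text
time_s: 7.2
ee_pos: [0.4617, -0.2659, 0.0352]
tool_rot: [-180.0, 35.3, 169.2]
contact_force: [-10.6, 1.3, 15.1]
width: 0.0257
```

```bash
python3 - <<'E'
from pl import *
st();print(ctrl.sense()['wrist_torque'])
E
```

```text
t 7.2 p [ 461.7 -265.9   35.2] z [ 0.568 -0.109 -0.816] yaw -10.85 F [-10.61   1.34  15.12] w 0.025746304366102434 j [-49.  26. -61. -26.  21. -33.]
[-0.00396452  0.02553528  0.03090834]
```

apply_moves(plan=[[0, 0, 2.3, 0, 0, 0, -1], [9.8, -1.9, 0, 0, 0, 0, -1], [19.6, -3.8, 0, 0, 0, 0, -1], [14.7, -2.8, 0, 0, 0, 0, -1], [0, 0, 0, 0, 0, 0, -1], [0, 0, 0, 0, 0, 0, -1], [0, 0, 0, 0, 0, 0, -1]])

```text
time_s: 7.9
ee_pos: [0.5052, -0.2734, 0.0359]
tool_rot: [179.9, 35.1, 169.1]
contact_force: [-0.4, 0.0, -1.7]
width: 0.0252
```

```bash
cat >> pl.py <<'E'
def rel():
    th=np.radians(-10.9); x=np.array([np.cos(th),np.sin(th)]);y=np.array([-x[1],x[0]])
    F=np.array([.6647,-.304]); s,p,_=cur(); f=np.array(s['contact_force']); print('t',round(s['time_s'],1),'rel',np.round([(p[:2]-F)@x*1e3,(p[:2]-F)@y*1e3,p[2]*1e3],1),'Fx,Fy,Fz',np.round([f[:2]@x,f[:2]@y,f[2]],2),'M',np.round(s['wrist_torque'],2),'rot',np.round(s['tool_rot'],2))
E
python3 -c "
from pl import *
rel()"
```

```text
t 7.9 rel [-1.624e+02 -1.000e-01  3.590e+01] Fx,Fy,Fz [-0.36 -0.02 -1.68] M [0.17 0.59 0.06] rot [179.89  35.15 169.11]
```

apply_moves(plan=[[5.9, -1.1, 0.8, 0, 0, 0, -1], [7.9, -1.5, 0, 0, 0, 0, -1], [0, 0, 0, 0, 0, 0, -1], [0, 0, 0, 0, 0, 0, -1]])

```text
time_s: 8.3
ee_pos: [0.5195, -0.2768, 0.0371]
tool_rot: [180.0, 35.2, 169.1]
contact_force: [0.8, 0.3, -1.6]
width: 0.0254
```

apply_moves(plan=[[2.95, -0.57, 0, 0, 0, 0, -1], [0, 0, 0, 0, 0, 0, -1]])

```text
time_s: 8.5
ee_pos: [0.5225, -0.2774, 0.0372]
tool_rot: [180.0, 35.2, 169.1]
contact_force: [1.1, -0.1, -2.3]
width: 0.0253
```

apply_moves(plan=[[2.95, -0.57, 0, 0, 0, 0, -1], [0, 0, 0, 0, 0, 0, -1]])

```text
time_s: 8.7
ee_pos: [0.5257, -0.2781, 0.0373]
tool_rot: [180.0, 35.2, 169.1]
contact_force: [-1.3, -0.1, -2.9]
width: 0.0252
```

apply_moves(plan=[[2.95, -0.57, 0, 0, 0, 0, -1], [0, 0, 0, 0, 0, 0, -1]])

```text
time_s: 8.9
ee_pos: [0.5287, -0.2787, 0.0374]
tool_rot: [180.0, 35.2, 169.1]
contact_force: [-0.7, 0.1, -3.0]
width: 0.0254
```

apply_moves(plan=[[2.95, -0.57, 0, 0, 0, 0, -1], [0, 0, 0, 0, 0, 0, -1]])

```text
time_s: 9.1
ee_pos: [0.5317, -0.2792, 0.0374]
tool_rot: [180.0, 35.2, 169.1]
contact_force: [-0.9, 0.1, -2.2]
width: 0.0255
```

```bash
python3 -c "
from pl import *
rel()"
```

```text
t 9.1 rel [-135.3   -0.8   37.4] Fx,Fy,Fz [-0.88 -0.1  -2.18] M [ 0.18  0.95 -0.03] rot [179.98  35.23 169.14]
```

apply_moves(plan=[[2.95, -0.57, -0.6, 0, 0, 0, -1], [0, 0, 0, 0, 0, 0, -1]])

```text
time_s: 9.3
ee_pos: [0.5346, -0.2798, 0.0367]
tool_rot: [180.0, 35.2, 169.1]
contact_force: [-0.4, -0.5, -2.0]
width: 0.0254
```

apply_moves(plan=[[2.95, -0.57, 0, 0, 0, 0, -1], [0, 0, 0, 0, 0, 0, -1]])

```text
time_s: 9.5
ee_pos: [0.5373, -0.2801, 0.0365]
tool_rot: [180.0, 35.2, 169.1]
contact_force: [0.8, -0.4, -2.5]
width: 0.0254
```

apply_moves(plan=[[2.95, -0.57, 0, 0, 0, 0, -1], [0, 0, 0, 0, 0, 0, -1]])

```text
time_s: 9.7
ee_pos: [0.5397, -0.2804, 0.0362]
tool_rot: [179.9, 35.1, 169.1]
contact_force: [-1.7, 0.7, -1.4]
width: 0.0252
```

apply_moves(plan=[[2.95, -0.57, 0, 0, 0, 0, -1], [0, 0, 0, 0, 0, 0, -1]])

```text
time_s: 9.9
ee_pos: [0.5426, -0.281, 0.0363]
tool_rot: [179.9, 35.1, 169.1]
contact_force: [-2.9, 0.5, -1.4]
width: 0.0255
```

apply_moves(plan=[[2.95, -0.57, 0, 0, 0, 0, -1], [0, 0, 0, 0, 0, 0, -1]])

```text
time_s: 10.1
ee_pos: [0.5459, -0.2817, 0.0364]
tool_rot: [179.9, 35.2, 169.1]
contact_force: [-1.7, 0.8, -3.4]
width: 0.0253
```

```bash
python3 -c "
from pl import *
rel()"
```

```text
t 10.1 rel [-120.8   -0.6   36.4] Fx,Fy,Fz [-1.8   0.51 -3.39] M [ 0.34  1.46 -0.02] rot [179.94  35.17 169.12]
```

apply_moves(plan=[[3.93, -0.76, 0, 0, 0, 0, -1], [0, 0, 0, 0, 0, 0, -1]])

```text
time_s: 10.3
ee_pos: [0.5503, -0.2827, 0.0365]
tool_rot: [180.0, 35.2, 169.1]
contact_force: [0.7, 0.8, -4.5]
width: 0.0257
```

apply_moves(plan=[[3.93, -0.76, 0, 0, 0, 0, -1], [0, 0, 0, 0, 0, 0, -1]])

```text
time_s: 10.5
ee_pos: [0.5544, -0.2835, 0.0366]
tool_rot: [180.0, 35.2, 169.1]
contact_force: [0.8, 1.0, -5.4]
width: 0.0254
```

apply_moves(plan=[[3.93, -0.76, 0, 0, 0, 0, -1], [0, 0, 0, 0, 0, 0, -1]])

```text
time_s: 10.7
ee_pos: [0.5583, -0.2843, 0.0366]
tool_rot: [180.0, 35.2, 169.1]
contact_force: [-0.7, 0.5, -5.1]
width: 0.0254
```

```bash
python3 -c "
from pl import *
rel()"
```

```text
t 10.7 rel [-108.2   -0.8   36.6] Fx,Fy,Fz [-0.73  0.32 -5.13] M [ 0.28  1.41 -0.  ] rot [179.97  35.22 169.15]
```

apply_moves(plan=[[2.95, -0.57, 0, 0, 0, 0, -1], [2.95, -0.57, 0, 0, 0, 0, -1]])

```text
time_s: 10.9
ee_pos: [0.5636, -0.2852, 0.0365]
tool_rot: [179.9, 35.2, 169.1]
contact_force: [-2.0, 0.6, -3.1]
width: 0.0254
```

apply_moves(plan=[[1.96, -0.38, 0, 0, 0, 0, -1], [1.96, -0.38, 0, 0, 0, 0, -1]])

```text
time_s: 11.1
ee_pos: [0.5676, -0.286, 0.0364]
tool_rot: [180.0, 35.2, 169.1]
contact_force: [-2.0, 0.4, -2.6]
width: 0.0256
```

apply_moves(plan=[[0, 0, -0.4, 0, 0, 0, -1], [0, 0, 0, 0, 0, 0, -1]])

```text
time_s: 11.3
ee_pos: [0.568, -0.2862, 0.0364]
tool_rot: [180.0, 35.2, 169.1]
contact_force: [-0.5, 1.0, -3.5]
width: 0.0256
```

apply_moves(plan=[[0, 0, -0.3, 0, 0, 0, -1], [0, 0, 0, 0, 0, 0, -1]])

```text
time_s: 11.5
ee_pos: [0.5679, -0.2862, 0.0362]
tool_rot: [180.0, 35.2, 169.1]
contact_force: [-0.2, 1.5, -4.1]
width: 0.0252
```

apply_moves(plan=[[0, 0, -0.3, 0, 0, 0, -1], [0, 0, 0, 0, 0, 0, -1]])

```text
time_s: 11.7
ee_pos: [0.5679, -0.2862, 0.0359]
tool_rot: [180.0, 35.2, 169.1]
contact_force: [-2.0, 0.2, -2.0]
width: 0.0254
```

apply_moves(plan=[[0, 0, -0.3, 0, 0, 0, -1], [0, 0, 0, 0, 0, 0, -1]])

```text
time_s: 11.9
ee_pos: [0.5678, -0.2862, 0.0357]
tool_rot: [180.0, 35.2, 169.1]
contact_force: [-2.4, 1.0, -0.2]
width: 0.0254
```

```bash
python3 -c "
from pl import *
rel()"
```

```text
t 11.9 rel [-98.5  -0.8  35.7] Fx,Fy,Fz [-2.53  0.53 -0.17] M [0.38 0.92 0.12] rot [179.96  35.24 169.13]
```

apply_moves(plan=[[1.96, -0.38, 0.9, 0, 0, 0, -1], [1.96, -0.38, 0, 0, 0, 0, -1], [1.96, -0.38, 0, 0, 0, 0, -1]])

```text
time_s: 12.2
ee_pos: [0.5732, -0.2871, 0.036]
tool_rot: [180.0, 35.1, 169.1]
contact_force: [-3.8, -0.5, -2.0]
width: 0.0251
```

apply_moves(plan=[[1.47, -0.28, 0, 0, 0, 0, -1], [0, 0, 0, 0, 0, 0, -1]])

```text
time_s: 12.4
ee_pos: [0.5752, -0.2875, 0.0361]
tool_rot: [180.0, 35.2, 169.1]
contact_force: [-1.9, -0.5, -1.8]
width: 0.0252
```

apply_moves(plan=[[1.47, -0.28, 0, 0, 0, 0, -1], [0, 0, 0, 0, 0, 0, -1]])

```text
time_s: 12.6
ee_pos: [0.5765, -0.2877, 0.0361]
tool_rot: [180.0, 35.2, 169.1]
contact_force: [-2.9, -0.3, -2.8]
width: 0.0255
```

apply_moves(plan=[[1.47, -0.28, 0, 0, 0, 0, -1], [0, 0, 0, 0, 0, 0, -1]])

```text
time_s: 12.8
ee_pos: [0.578, -0.288, 0.0362]
tool_rot: [180.0, 35.2, 169.1]
contact_force: [-2.2, -0.1, -3.4]
width: 0.0256
```

```bash
python3 -c "
from pl import *
rel()"
```

```text
t 12.8 rel [-88.2  -0.7  36.2] Fx,Fy,Fz [-2.11 -0.55 -3.41] M [ 0.32  1.37 -0.03] rot [179.96  35.2  169.12]
```

apply_moves(plan=[[1.47, -0.28, 0.3, 0, 0, 0, -1], [0, 0, 0, 0, 0, 0, -1]])

```text
time_s: 13.0
ee_pos: [0.5794, -0.2882, 0.0364]
tool_rot: [180.0, 35.2, 169.1]
contact_force: [-2.0, 0.1, -3.5]
width: 0.0254
```

apply_moves(plan=[[1.47, -0.28, 0, 0, 0, 0, -1], [0, 0, 0, 0, 0, 0, -1]])

```text
time_s: 13.2
ee_pos: [0.5797, -0.2882, 0.0359]
tool_rot: [179.9, 35.1, 169.1]
contact_force: [-8.3, -0.1, 0.3]
width: 0.0253
```

apply_moves(plan=[[1.47, -0.28, 0, 0, 0, 0, -1], [0, 0, 0, 0, 0, 0, -1]])

```text
time_s: 13.4
ee_pos: [0.5797, -0.2881, 0.0356]
tool_rot: [179.9, 35.0, 169.0]
contact_force: [-16.2, 2.6, 6.4]
width: 0.0257
```

```bash
python3 -c "
from pl import *
rel()"
```

```text
t 13.4 rel [-86.4  -0.5  35.6] Fx,Fy,Fz [-16.38  -0.48   6.43] M [ 0.31  2.06 -0.08] rot [179.91  34.96 168.98]
```

apply_moves(plan=[[-3.9, 0.7, 0.4, 0, 0, 0, -1], [-9.8, 1.9, 0, 0, 0, 0, -1], [-19.6, 3.8, 0, 0, 0, 0, -1], [-17.7, 3.4, 0, 0, 0, 0, -1], [0, 0, 0, 0, 0, 0, -1], [0, 0, 0, 0, 0, 0, -1], [0, 0, 0, 0, 0, 0, -1]])

```text
time_s: 14.1
ee_pos: [0.5325, -0.28, 0.0376]
tool_rot: [-180.0, 35.3, 169.2]
contact_force: [-0.7, -0.2, -1.7]
width: 0.0257
```

```bash
python3 -c "
from pl import *
rel()
for i in range(6): cap('top','x'); rel()"
```

```text
t 14.1 rel [-134.4   -1.4   37.6] Fx,Fy,Fz [-0.65 -0.32 -1.67] M [0.19 0.98 0.01] rot [-179.95   35.31  169.18]
t 14.2 rel [-134.5   -1.2   37.5] Fx,Fy,Fz [-0.33  0.39 -2.26] M [0.17 0.94 0.06] rot [-179.97   35.29  169.18]
t 14.2 rel [-134.6   -1.1   37.4] Fx,Fy,Fz [ 0.88  0.51 -2.23] M [ 0.17  0.94 -0.03] rot [-179.99   35.28  169.18]
t 14.2 rel [-134.8   -1.    37.3] Fx,Fy,Fz [-0.69  0.37 -2.93] M [0.18 0.9  0.  ] rot [-180.     35.26  169.17]
t 14.3 rel [-135.    -0.9   37.2] Fx,Fy,Fz [ 0.58  0.03 -2.01] M [ 0.16  0.91 -0.04] rot [179.99  35.25 169.17]
t 14.3 rel [-135.2   -0.8   37.1] Fx,Fy,Fz [-0.07 -0.43 -1.89] M [ 0.15  0.92 -0.03] rot [179.98  35.23 169.15]
t 14.4 rel [-135.3   -0.7   37. ] Fx,Fy,Fz [-1.01  0.32 -2.31] M [ 0.17  0.93 -0.04] rot [179.97  35.22 169.15]
```

apply_moves(plan=[[1.96, -0.38, -0.3, 0, 0, 0, -1], [0, 0, 0, 0, 0, 0, -1], [0, 0, 0, 0, 0, 0, -1]])

```text
time_s: 14.7
ee_pos: [0.5333, -0.2795, 0.0366]
tool_rot: [180.0, 35.2, 169.1]
contact_force: [-0.7, -0.4, -2.7]
width: 0.0256
```

```bash
python3 -c "
from pl import *
rel()"
```

```text
t 14.7 rel [-133.6   -0.7   36.6] Fx,Fy,Fz [-0.64 -0.56 -2.74] M [ 0.16  0.93 -0.01] rot [179.96  35.2  169.13]
```

apply_moves(plan=[[1.96, -0.38, 0, 0, 0, 0, -1], [0, 0, 0, 0, 0, 0, -1]])

```text
time_s: 14.9
ee_pos: [0.5355, -0.28, 0.0367]
tool_rot: [180.0, 35.2, 169.1]
contact_force: [0.4, -0.4, -2.5]
width: 0.0257
```

```bash
python3 -c "
from pl import *
rel()"
```

```text
t 14.9 rel [-131.4   -0.9   36.7] Fx,Fy,Fz [ 0.47 -0.31 -2.53] M [ 0.18  0.93 -0.01] rot [179.97  35.22 169.13]
```

apply_moves(plan=[[1.96, -0.38, 0, 0, 0, 0, -1], [0, 0, 0, 0, 0, 0, -1]])

```text
time_s: 15.1
ee_pos: [0.5372, -0.2802, 0.0365]
tool_rot: [180.0, 35.2, 169.1]
contact_force: [0.1, -0.7, -2.6]
width: 0.0252
```

```bash
python3 -c "
from pl import *
rel()"
```

```text
t 15.1 rel [-129.7   -0.7   36.5] Fx,Fy,Fz [ 0.23 -0.64 -2.55] M [ 0.17  0.99 -0.03] rot [179.96  35.19 169.12]
```

apply_moves(plan=[[1.96, -0.38, 0, 0, 0, 0, -1], [0, 0, 0, 0, 0, 0, -1]])

```text
time_s: 15.3
ee_pos: [0.5389, -0.2804, 0.0363]
tool_rot: [179.9, 35.1, 169.1]
contact_force: [-1.3, -0.5, -3.1]
width: 0.0253
```

```bash
python3 -c "
from pl import *
rel()"
```

```text
t 15.3 rel [-128.    -0.6   36.3] Fx,Fy,Fz [-1.2  -0.73 -3.13] M [ 0.26  1.18 -0.05] rot [179.94  35.15 169.1 ]
```

apply_moves(plan=[[1.96, -0.38, 0, 0, 0, 0, -1], [0, 0, 0, 0, 0, 0, -1]])

```text
time_s: 15.5
ee_pos: [0.5403, -0.2806, 0.0361]
tool_rot: [179.9, 35.1, 169.1]
contact_force: [-3.9, -0.1, -1.1]
width: 0.0254
```

```bash
python3 -c "
from pl import *
rel()"
```

```text
t 15.5 rel [-126.5   -0.5   36.1] Fx,Fy,Fz [-3.79 -0.86 -1.08] M [ 0.21  1.33 -0.03] rot [179.92  35.11 169.07]
```

apply_moves(plan=[[1.96, -0.38, 0, 0, 0, 0, -1], [0, 0, 0, 0, 0, 0, -1]])

```text
time_s: 15.7
ee_pos: [0.5426, -0.281, 0.0362]
tool_rot: [179.9, 35.1, 169.1]
contact_force: [-3.6, 1.1, -2.5]
width: 0.0253
```

```bash
python3 -c "
from pl import *
rel()"
```

```text
t 15.7 rel [-124.2   -0.5   36.2] Fx,Fy,Fz [-3.72  0.38 -2.49] M [ 0.27  1.42 -0.04] rot [179.93  35.14 169.09]
```

apply_moves(plan=[[3.93, -0.76, 0, 0, 0, 0, -1], [7.86, -1.51, 0, 0, 0, 0, -1], [7.86, -1.51, 0, 0, 0, 0, -1], [7.86, -1.51, 0, 0, 0, 0, -1], [3.93, -0.76, 0, 0, 0, 0, -1], [0, 0, 0, 0, 0, 0, -1], [0, 0, 0, 0, 0, 0, -1]])

```text
time_s: 16.4
ee_pos: [0.5753, -0.2876, 0.0369]
tool_rot: [180.0, 35.3, 169.2]
contact_force: [1.8, -0.4, -4.9]
width: 0.0252
```

```bash
python3 -c "
from pl import *
rel()"
```

```text
t 16.4 rel [-90.9  -0.8  36.9] Fx,Fy,Fz [ 1.85 -0.04 -4.94] M [0.22 1.07 0.08] rot [179.97  35.27 169.17]
```

apply_moves(plan=[[1.96, -0.38, 0, 0, 0, 0, -1], [0, 0, 0, 0, 0, 0, -1]])

```text
time_s: 16.6
ee_pos: [0.5761, -0.2876, 0.0364]
tool_rot: [179.9, 35.2, 169.1]
contact_force: [-1.9, 0.9, -3.5]
width: 0.0253
```

apply_moves(plan=[[1.96, -0.38, 0, 0, 0, 0, -1], [0, 0, 0, 0, 0, 0, -1]])

```text
time_s: 16.8
ee_pos: [0.5782, -0.288, 0.0364]
tool_rot: [179.9, 35.2, 169.1]
contact_force: [-1.8, 0.8, -3.8]
width: 0.0256
```

```bash
python3 -c "
from pl import *
rel()"
```

```text
t 16.8 rel [-88.   -0.6  36.4] Fx,Fy,Fz [-1.95  0.4  -3.8 ] M [ 0.34  1.61 -0.01] rot [179.95  35.17 169.11]
```

Drag is 2–3 N with the foot bearing on the blade, so the 8 mm blade looks right. I push it to the stop, set it flat and keep a light push.

apply_moves(plan=[[1.47, -0.28, 0, 0, 0, 0, -1], [0.98, -0.19, 0, 0, 0, 0, -1], [0, 0, 0, 0, 0, 0, -1]])

```text
time_s: 17.1
ee_pos: [0.5796, -0.2882, 0.036]
tool_rot: [179.9, 35.1, 169.1]
contact_force: [-7.2, 2.5, -0.7]
width: 0.0249
```

apply_moves(plan=[[0, 0, -0.5, 0, 0, 0, -1], [0.4, -0.08, -0.4, 0, 0, 0, -1], [0, 0, 0, 0, 0, 0, -1], [0, 0, 0, 0, 0, 0, -1]])

```text
time_s: 17.5
ee_pos: [0.5796, -0.2882, 0.0356]
tool_rot: [179.9, 35.1, 169.0]
contact_force: [-15.1, 3.2, 8.6]
width: 0.0258
```

```bash
python3 -c "
from pl import *
rel()
for n in('top','side'): cap(n,n+'5')
a=cv2.imread('pics/top5.png'); cv2.imwrite('pics/t5c.png',cv2.resize(a[110:230,340:480],None,fx=5,fy=5,interpolation=cv2.INTER_CUBIC))
a=cv2.imread('pics/side5.png'); cv2.imwrite('pics/s5c.png',cv2.resize(a[230:350,290:430],None,fx=5,fy=5,interpolation=cv2.INTER_CUBIC))
rel()
"
```

```text
t 17.5 rel [-86.6  -0.6  35.6] Fx,Fy,Fz [-15.42   0.25   8.57] M [0.42 1.78 0.03] rot [179.91  35.08 169.02]
t 17.6 rel [-86.6  -0.6  35.6] Fx,Fy,Fz [-15.08  -0.19   7.88] M [ 0.39  1.77 -0.01] rot [179.91  35.08 169.03]
```

View pics/s5c.png

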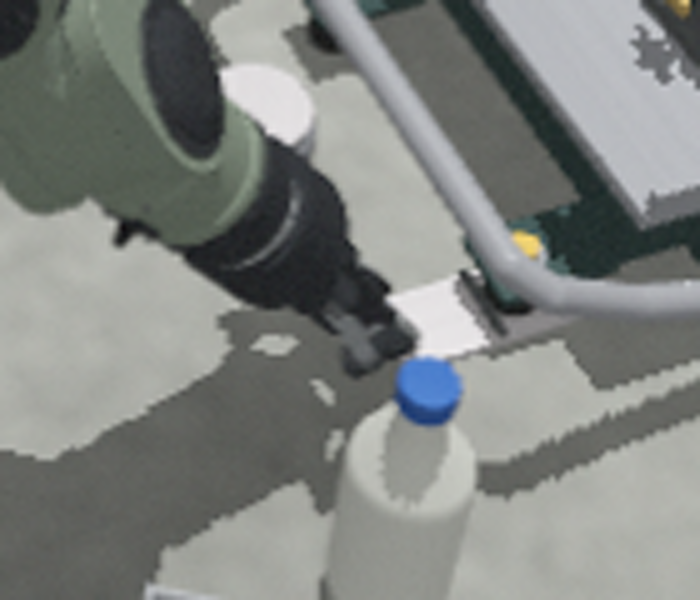

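View pics/t5c.png

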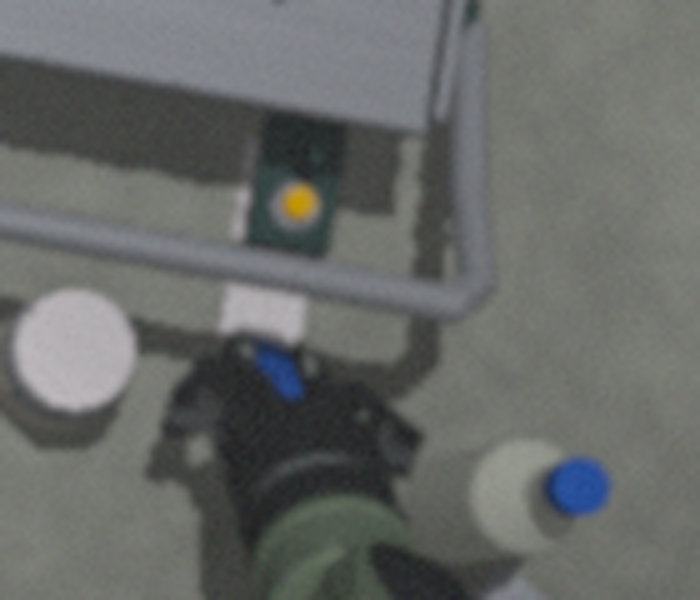

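apply_moves(plan=[[-0.9, 0.17, 0.4, 0, 0, 0, -1], [0, 0, 0, 0, 0, 0, -1], [0, 0, 0, 0, 0, 0, -0.2], [0, 0, 0, 0, 0, 0, 0.2], [0, 0, 0, 0, 0, 0, 0.2], [0, 0, 0, 0, 0, 0, 0.2]])

```text
time_s: 18.2
ee_pos: [0.5812, -0.289, 0.0368]
tool_rot: [-180.0, 35.3, 169.2]
contact_force: [0.1, 0.1, 0.0]
width: 0.0512
```

```bash
python3 -c "
from pl import *
rel();st()
"
```

```text
t 18.2 rel [-84.8  -1.1  36.8] Fx,Fy,Fz [0.08 0.08 0.05] M [0.13 0.55 0.01] rot [-179.99   35.3   169.17]
t 18.2 p [ 581.2 -289.    36.8] z [ 0.568 -0.109 -0.816] yaw -10.84 F [0.1  0.06 0.05] w 0.051170450617328264 j [-40.  31. -46. -19.  16. -25.]
```

apply_moves(plan=[[-5.7, 1.1, 8.2, 0, 0, 0, 0.2], [-11.4, 2.2, 16.4, 0, 0, 0, 0.2], [-17, 3.3, 24.5, 0, 0, 0, 0.2], [-17, 3.3, 24.5, 0, 0, 0, 0.2], [-40, 8, 10, 0, 0, 0, 0.2], [-40, 8, 20, 0, 0, 0, 0.2], [-30, 20, 30, 0, 0, 0, 0.2], [0, 40, 30, 0, 0, 0, 0.2], [0, 40, 0, 0, 0, 0, 0.2], [0, 40, 0, 0, 0, 0, 0.2], [0, 0, 0, 0, 0, 0, 0.2]])

```text
time_s: 19.3
ee_pos: [0.4176, -0.1174, 0.1993]
tool_rot: [179.9, 35.2, 169.5]
contact_force: [-0.6, -0.4, -0.3]
width: 0.0512
```

```bash
python3 -c "
from pl import *
st()
for n in('top','side'): cap(n,n+'6')
a=cv2.imread('pics/top6.png'); cv2.imwrite('pics/t6c.png',cv2.resize(a[110:230,340:480],None,fx=5,fy=5,interpolation=cv2.INTER_CUBIC))
a=cv2.imread('pics/side6.png'); cv2.imwrite('pics/s6c.png',cv2.resize(a[230:320,310:430],None,fx=6,fy=6,interpolation=cv2.INTER_CUBIC))
"
```

```text
t 19.3 p [ 417.6 -117.4  199.3] z [ 0.567 -0.103 -0.817] yaw -10.44 F [-0.62 -0.38 -0.3 ] w 0.05117407338106205 j [-35. -11. -64.   5.  14. -20.]
```

View pics/t6c.png

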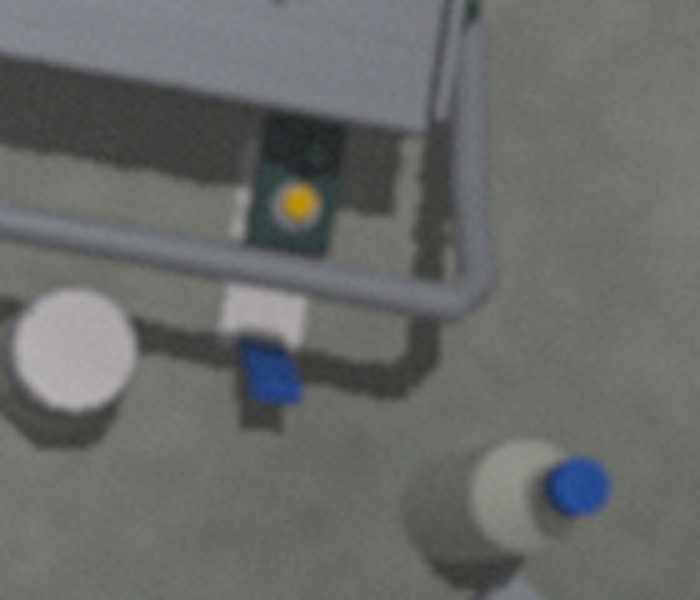

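View pics/s6c.png

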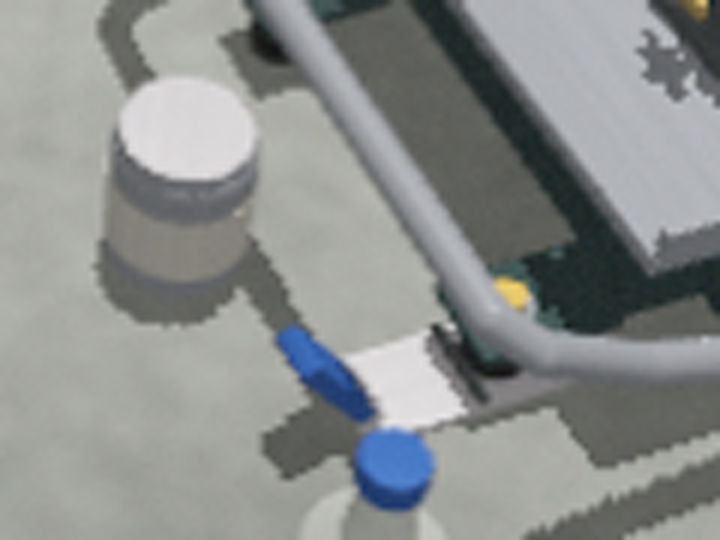

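View pics/side6.png

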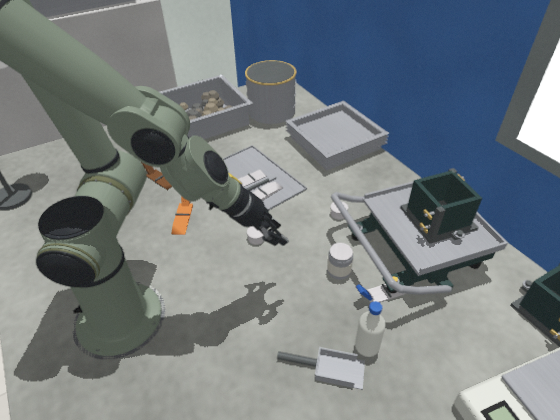

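```bash
python3 -c "
from fit import *
a=cv2.imread('pics/side6.png').astype(int);b=cv2.imread('pics/side0.png').astype(int)
sb=cv2.imread('pics/t6c.png')
q=[.6647-.092*np.cos(np.radians(10.9)),-.304+.092*np.sin(np.radians(10.9)),np.radians(-10.9)]
P=proj('top',W(q,8,np.array([[16,22,-30],[16,-22,-30],[76,-22,-25],[76,22,-25]])/1e3,0)); print(((P-[340,110]+.5)*5).round())
P=proj('side',W(q,8,np.array([[16,22,-30],[16,-22,-30],[76,-22,-25],[76,22,-25]])/1e3,0)); print(((P-[310,230]+.5)*6).round())
t=cv2.imread('pics/top6.png').astype(int);t0=cv2.imread('pics/top0.png').astype(int)
for n,(u,v) in dict(can=(354,180),tinb=(280,133),bottle=(450,208),scoop=(437,247),red=(208,200),yel=(168,200)).items(): print(n,abs(t-t0)[v-12:v+13,u-12:u+13].mean().round(1))
"
```

```text
[[219. 344.]
 [297. 358.]
 [316. 250.]
 [238. 236.]]
[[324. 365.]
 [371. 443.]
 [493. 397.]
 [443. 321.]]
can 5.2
tinb 5.3
bottle 4.1
scoop 4.3
red 6.0
yel 5.8
```

```bash
python3 -c "
from pl import *
print(ctrl.close_job())"
```

```text
the job is handed in; nothing more can be done
None
```

I put the 8 mm (blue) blade under the hanging foot, pushed it to its stop bar, laid it flat on the bench and handed the job in at about 19 s. The hanging foot is the right one, with the yellow bolt at pixel (400,151) in the top picture.

**Feel:**
- In two passes with the blade held just under 1 mm off the bench, the pad first touched part-way up the ramp. That puts the gap at about 7 mm, so the 8 mm blade lifts the foot by about 1 mm.
- The ramp took at most about 4 N, and the drag after that was about 2–4 N.
- I pushed it home twice. It met the stop at the same place within 0.2 mm, and the push force rose to about 15 N.

**Last checks:**
- In the final pictures the stop bar lies against the pad, and the plate edges sit within about 2 mm of the expected home pose.
- The 4 and 12 mm blades, can, left-hand tin, bottle and scoop show no change beyond picture noise. I did not check the chisel, the other tin or the look-alikes that way; nothing touched them.
- The arm is clear of everything.

**Doubts:**
- Single force readings are noisy by about 1 N. A few drag readings taken at rest came out near zero, so I relied on the wrist torque and where on the ramp contact began.
- I did not try the other two blades. At this gap the 4 mm would be loose and the 12 mm would lift the foot about 5 mm, close to its hard stop.

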